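# Fit the tube rotor onto the bench mixer and hold it down

### The arm

A 7-joint arm with a two-finger parallel gripper is mounted at the origin on the work surface. World frame = base frame: x ahead of the robot, y to its left, z up, the work surface at z = 0. Lengths are in m, angles in rad, forces in N, time in s.
With the tool pointing down it reaches from about 0.35 to 0.9 m from the base axis. Payload 8.1 kg.
Tool frame: the origin (TCP) lies midway between the tips of the shut fingers; the grasp point (between the pads) lies 19 mm behind it; x points along the fingers, z is the direction in which the jaws open and shut, and the axes are right-handed (so a half turn about x gives the same grasp; the last joint's range is limited). The gripper opens to 92 mm and grips with 3 to 60 N. Pads are 19 mm wide; open, the fingers measure 130 mm over their backs; the gripper's body (75 mm by 190 mm) begins 47 mm behind the grasp point.
Start: joints at [-1.343, 0.434, 0.025, 1.573, -0.012, 1.134, -0.075], TCP at [0.203, 0.591, 0.227] pointing down, gripper open.
Joint ranges: [-2.62, 2.62], [-0.44, 2.09], [-1.27, 1.32], [0.08, 2.57], [-1.32, 4.46], [0.12, 2], [-2.74, 2.74]. Speed limits (rad/s): [2.22, 2.22, 3.01, 3.01, 3.14, 3.14, 3.14].

### API

Orientations are given as a rotation vector (axis times angle).
In Python, from cell import arm gives the robot as it stands. The module is installed in compiled form; this text tells all that it offers.
- The arm moves only by the tool move_arm, never from a script. Its argument "steps" is text: rows parted by semicolons, each of 5 numbers parted by spaces: the shift along the tool's x, y, z in m, then the turn about the tool's x in rad, then the closure in counts, from 0 (fully open) to 255 (shut). A call has 1 to 10 rows; each row is the pose to reach, as a shift and turn from the pose commanded when the call began, along the tool's axes at that moment; what a row does not reach only later rows make up. A row lasts 1/12 s, in which the tool goes at most 41.7 mm and 7.16 degrees, less where a joint would pass 70% of its speed; a pose out of reach is approached as far as the arm can. A call with a gripper value outside its range is refused whole. The fingers move at their own pace and stop on an object; "squeeze" is the grip in N (left out, the last holds). Time passes only in rows, so rows that repeat a pose let the fingers close. It gives the time, the measured TCP pose, the force and the opening at its end, in the units of the state.
- arm.observe(): the state, without advancing time (a new reading comes with each control period).
- arm.get_image(name): name is "scene" or "top"; returns a dict with "img" (420x560x3 uint8, blue, green, red), "z_map" (420x560 float32, m along the optical axis (not along the pixel's ray), 0 where there is no reading), "vfov" (degrees; the focal length in pixels is half the picture's height over the tangent of half this angle, whatever the lens; pixels are square), "cx", "cy" (the principal point, pixels), "k1" (the pictures are not rectified: a ray, as slopes to the right and down, at radius r is drawn at 1 + k1 r^2 times it, then the intrinsics apply), "extrinsics" (4x4, takes a point from camera to world coordinates). Camera axes: x right, y up, looking along -z (the intrinsics and any distortion apply to the point x, -y, -z); pixel columns grow to the right and rows downward; lengths in m; the calibration is good to about 2 mm. A picture is of the moment at which its call begins.
- arm.sign_off(): hands the job in, once; it reports no verdict.
The state is a dict: "clock": time; "joints": joint angles; "dq": joint speeds; "joint_efforts": joint torques, N m; "position": TCP position; "ee_rot": TCP orientation; "force": force on the tool from outside, world axes, zero at the start; "ft_torque": the same for the moment, N m; "width": opening from 0.0 (shut) to 1.0 (fully open).
Only numpy, scipy, OpenCV 4.12 (cv2) and the standard library are available. Lean on these libraries where they do the work, as an engineer would, in place of code of your own. Each camera call takes 0.05 s, during which the arm holds its last target.

### The job

Set the bench mixer to loading by pressing its three keys one at a time, letting each come back up: first the smallest, then the middle-sized, then the largest. Then take the tube rotor by its black knob out of its parking block, push its keyed shaft into the mixer's hub, turning it until the key slips into the keyway, and keep pushing against the ejector spring until the disc sits flat on the hub. Finish while still gripping the knob and pressing the rotor fully home (the spring lifts it if you let go), with the glassware, bottles and jar on the bench left where they stand.

Things in the scene. Friction and masses are not known exactly. Their poses are not given: they have to be found in the camera images.
- key_small_top (a point): Centre of the top face of the smallest round white push key (16 mm across) on the mixer; the three keys stand in a row 55 mm apart, in any order, on the mixer's top near the edge towards the robot. Pressed straight down; 6 mm travel, about 5 N fully down, springs back
- key_medium_top (a point): The same for the middle-sized key, 24 mm across
- key_large_top (a point): The same for the largest key, 34 mm across
- key_small (a joint): Travel of the smallest key in m: 0 up, 0.006 fully down; counts as pressed from 0.004, as up below 0.002
- key_medium (a joint): Travel of the middle-sized key, the same way
- key_large (a joint): Travel of the largest key, the same way
- hub_mouth (a point): Centre of the bore in the flat top of the mixer's steel hub (54 mm across, does not turn), 50 mm above the top of the white 230 x 190 x 60 mm mixer. z up; x from the bore to the keyway. Bore 24.4 mm across; keyway 10.6 mm wide, open at the top and outwards along +x, full height. The ejector pin starts 27 mm below the mouth
- ejector (a joint): Travel of the ejector pin in the bore, in m: 0 up, about 0.013 when the rotor is fully home, 0.018 end of travel. Spring: about 4.8 N at 0, 10 N at 0.013; it pushes the rotor up, more than the rotor's weight
- rotor: Tube rotor, 0.24 to 0.36 kg: disc 84 mm across, 10 mm thick. Origin: centre of the disc's underside, on axis; z up; x to the key. Below it a shaft 22 mm across, 40 mm long, foot chamfered 4 mm. One key, 8 mm wide, out to 17 mm from the axis, reaches 25 mm below the disc: the last 15 mm of shaft are plain and enter first. Starts hanging in the block; home, the underside lies on the hub's top
- rotor_knob (a point): Centre of the rotor's plain upright black round knob, 28 mm across, 48 mm tall, standing on the disc; 34 mm above the disc's underside; axes as the rotor's. A 10 mm wide tab on the disc's rim, out to 52 mm from the axis, lies right above the key
- stand: The grey parking block, fixed, 110 x 110 x 70 mm, with an upright 44 mm hole through its middle in which the rotor's shaft hangs loosely. Origin: centre of its underside
- dropper: Bystander: amber bottle 36 mm across, 75 mm tall; origin at the centre of its underside
- beaker: Bystander: glass beaker 66 mm across, 85 mm tall; origin at the centre of its underside
- flask: Bystander: conical flask 72 mm across, 110 mm tall; origin at the centre of its underside
- jar: Bystander: white jar 44 mm across, 60 mm tall, beyond the parking block; origin at the centre of its underside
- vial: Bystander: small glass bottle 28 mm across, 50 mm tall, beyond the mixer; origin at the centre of its underside
There are look-alikes about, which are no part of the job. Leave any blue or orange look-alike of the rotor alone.

How it is judged:
By the outcome, as a careful person would: the job done as asked, in the order asked, and still so for the second after the job is handed in, while the arm keeps its last pose, push and grip.
It also fails if it takes over 51 s, if anything falls off the work surface, if the arm or the gripper's body presses on something with over 40 N, if the wrist force passes 120 N, or if a joint passes its speed limit or range.

## Working session

There is one attempt and no reset: what is moved stays moved. The work goes in short steps, Python scripts to look and compute and a tool call to move; the robot and the scene stay as the last step left them, time stands still between calls to the robot, and variables do not carry over. Pictures are saved under pics/ and viewed, and the job is handed in when it is done.

Besides the shell and the picture viewer there is one more tool, called after "Request:" as name(argument=value, ...) on one line, values as JSON. move_arm: Moves the arm, as the interface text tells. Its arguments: {"type":"object","properties":{"steps":{"type":"string"},"squeeze":{"type":"number"}},"required":["steps"]}

```bash
mkdir -p pics; cat > h.py <<'E'
import numpy as np, cv2
from scipy.spatial.transform import Rotation as R
from cell import arm
def K(d):
    h,w=d["img"].shape[:2]; f=h/2/np.tan(np.radians(d["vfov"])/2)
    return np.array([[f,0,d["cx"]],[0,f,d["cy"]],[0,0,1.]])
def cloud(d):
    h,w=d["img"].shape[:2]; u,v=np.meshgrid(np.arange(w),np.arange(h))
    p=cv2.undistortPoints(np.stack([u,v],-1).reshape(-1,1,2).astype(float),K(d),np.array([d["k1"],0,0,0.]))[:,0]
    z=d["z_map"].reshape(-1); P=np.stack([p[:,0]*z,-p[:,1]*z,-z,np.ones_like(z)],-1)
    return (P@np.asarray(d["extrinsics"]).T)[:,:3].reshape(h,w,3)
def proj(d,X):
    X=np.atleast_2d(X); E=np.linalg.inv(d["extrinsics"]); c=X@E[:3,:3].T+E[:3,3]
    c=c*[1,-1,-1]
    return cv2.projectPoints(c,np.zeros(3),np.zeros(3),K(d),np.array([d["k1"],0,0,0.]))[0][:,0]
def ray_z(d,uv,z):
    p=cv2.undistortPoints(np.array(uv,float).reshape(-1,1,2),K(d),np.array([d["k1"],0,0,0.]))[:,0]
    E=np.asarray(d["extrinsics"]); r=np.stack([p[:,0],-p[:,1],-np.ones(len(p))],-1)@E[:3,:3].T
    o=E[:3,3]; return o+r*((z-o[2])/r[:,2])[:,None]
E
python3 - <<'E'
from h import *
import pickle
s=arm.observe(); print({k:np.round(v,3) for k,v in s.items()})
for n in("scene","top"):
    d=arm.get_image(n); pickle.dump(d,open(n+"0.pkl","wb")); cv2.imwrite(f"pics/{n}0.png",d["img"])
    print(n,d["vfov"],d["cx"],d["cy"],d["k1"],np.round(d["extrinsics"],3),d["z_map"].min(),d["z_map"].max(), (d["z_map"]==0).mean())
print(R.from_rotvec(s["ee_rot"]).as_matrix().round(3))
E
```

```text
{'clock': np.float64(0.0), 'joints': array([-1.343,  0.435,  0.025,  1.574, -0.012,  1.134, -0.075]), 'dq': array([-0.   ,  0.002,  0.   , -0.001, -0.002,  0.001,  0.001]), 'joint_efforts': array([ 0.0000e+00, -6.6783e+01,  9.8500e-01, -3.1447e+01, -6.1000e-02,
        4.2000e-02,  0.0000e+00]), 'position': array([0.203, 0.591, 0.226]), 'ee_rot': array([-0.963,  1.349,  0.961]), 'force': array([-0.361, -0.471,  0.562]), 'ft_torque': array([ 0.026, -0.007,  0.014]), 'width': np.float64(0.996)}
scene 44.689180311809245 288.9269769641404 213.2531607500852 -0.08537548560943398 [[-0.453 -0.696  0.557  1.21 ]
 [ 0.891 -0.359  0.278  0.324]
 [ 0.007  0.623  0.782  1.02 ]
 [ 0.     0.     0.     1.   ]] 0.0 3.439063 0.003822278911564626
top 48.233931209940216 279.6539178780537 210.84275810666514 -0.11981320589605432 [[ 0.019  0.995 -0.099  0.441]
 [-0.999  0.022  0.03   0.013]
 [ 0.032  0.099  0.995  1.197]
 [ 0.     0.     0.     1.   ]] 0.0 2.1145375 0.004204931972789116
[[-0.    -0.946  0.325]
 [-0.002  0.325  0.946]
 [-1.    -0.    -0.002]]
```

```bash
ls pics
```

```text
scene0.png
top0.png
```

View pics/scene0.png

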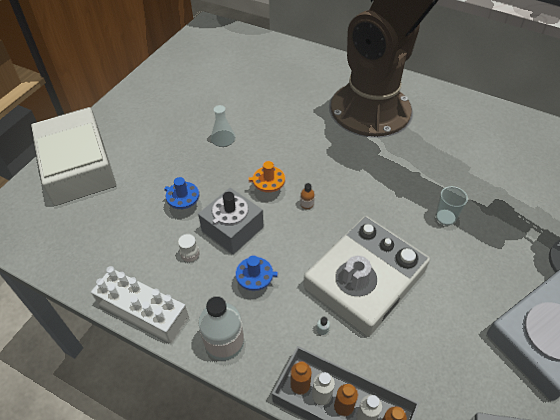

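View pics/top0.png

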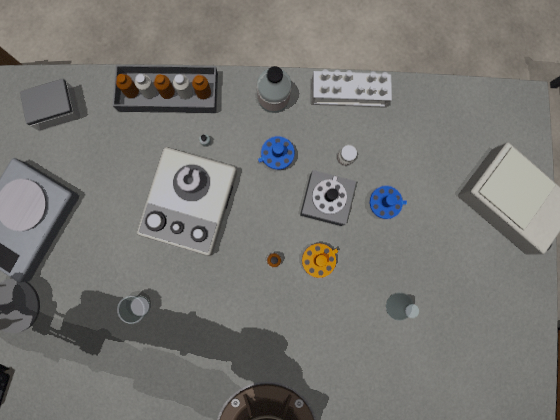

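The target is the black-knobbed rotor in the grey block, at top (331,195) and scene (229,203). The look-alikes are blue at top (278,152) and (386,202), and orange at (320,260). The mixer keys run large (155,221), small (177,227), medium (199,233). I'll check this in close crops and measure from both views.

```bash
python3 - <<'E'
from h import *
import pickle
T=pickle.load(open("top0.pkl","rb"));S=pickle.load(open("scene0.pkl","rb"))
a=T["img"][140:260,130:250];b=T["img"][150:250,280:380]
c=S["img"][210:330,300:440];e=S["img"][180:260,190:280]
rs=lambda i:cv2.resize(i,(400,300),interpolation=cv2.INTER_CUBIC)
f=lambda i,s:cv2.resize(i,None,fx=s,fy=s,interpolation=cv2.INTER_CUBIC)
A=np.zeros((600,800,3),np.uint8)
for im,(y,x),s in((a,(0,0),2.5),(b,(0,400),3),(c,(300,0),2.5),(e,(300,400),3.7)):
    q=f(im,s)[:300,:400]; A[y:y+q.shape[0],x:x+q.shape[1]]=q
cv2.imwrite("pics/crop.png",A)
CT=cloud(T);CS=cloud(S)
for n,C,l in(("T",CT,dict(kl=(155,221),ks=(177,227),km=(199,233),hub=(182,190),knob=(333,194),table=(300,300),mix=(215,180),stand=(310,213))),
             ("S",CS,dict(kl=(408,256),ks=(388,242),km=(368,229),knob=(229,196),table=(150,150),mix=(330,290)))):
    for k,(u,v) in l.items(): print(n,k,np.median(C[v-1:v+2,u-1:u+2].reshape(-1,3),0).round(4))
# by-standers heights: top depth
E
```

```text
T kl [0.5215 0.2765 0.0821]
T ks [0.5083 0.2227 0.0806]
T km [0.4952 0.1691 0.0836]
T hub [0.5999 0.2179 0.0636]
T knob [ 0.5894 -0.1419  0.1281]
T table [ 3.348e-01 -7.910e-02 -3.000e-04]
T mix [0.6271 0.1384 0.0585]
T stand [ 0.5499 -0.0944  0.0705]
S kl [0.5261 0.2805 0.0784]
S ks [0.5119 0.2275 0.0814]
S km [0.4988 0.1734 0.0811]
S knob [ 0.5927 -0.1378  0.1268]
S table [ 4.584e-01 -4.931e-01 -3.000e-04]
S mix [0.6725 0.1573 0.0586]
```

View pics/crop.png

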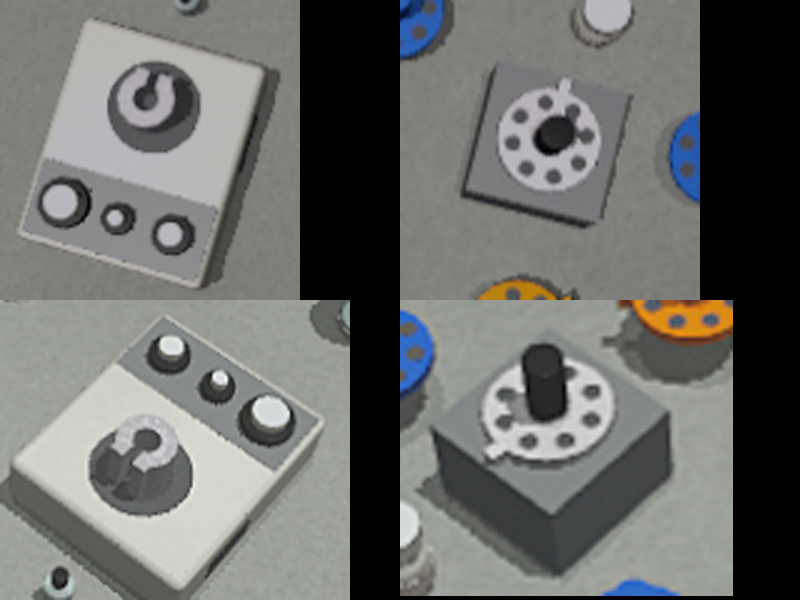

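```bash
cat > fit.py <<'E'
from h import *
import pickle
from scipy.optimize import least_squares
T=pickle.load(open("top0.pkl","rb"));S=pickle.load(open("scene0.pkl","rb"))
def blob(d,xy,z,rad,tol,bright=None):
    C=cloud(d); g=d["img"].mean(2)
    m=(np.abs(C[...,2]-z)<tol)&(np.hypot(C[...,0]-xy[0],C[...,1]-xy[1])<rad)
    if bright: m&=(g>bright)
    n,l,st,ce=cv2.connectedComponentsWithStats(m.astype(np.uint8))
    i=1+np.argmax(st[1:,4]); return l==i,C
if __name__=="__main__":
  for n,d in(("T",T),("S",S)):
    for k,xy,z,r,rr in(("ks",(.510,.225),.082,.015,.008),("km",(.497,.171),.082,.018,.012),("kl",(.524,.2785),.081,.025,.017),("hub",(.602,.215),.110,.035,.027),("disc",(.59,-.14),.080,.06,.042)):
        m,C=blob(d,xy,z,r,.006,110 if k!="x" else None)
        zz=np.median(C[m][:,2])
        cs,_=cv2.findContours(m.astype(np.uint8),cv2.RETR_EXTERNAL,cv2.CHAIN_APPROX_NONE)
        c=max(cs,key=len)[:,0].astype(np.float32)
        (cx,cy),ax,an=cv2.fitEllipse(c)
        W=ray_z(d,[(cx,cy)],zz)[0]
        P=ray_z(d,c,zz)[:,:2]
        s=least_squares(lambda p:np.hypot(P[:,0]-p[0],P[:,1]-p[1])-rr,[W[0],W[1]],loss="soft_l1",f_scale=.001).x
        print(n,k,m.sum(),"px",np.round((cx,cy),1),"ell",W.round(4),"fix",s.round(4),"medz",zz.round(4))
        if k in("hub","disc"):
            A=ray_z(d,np.argwhere(m)[:,::-1],zz)[:,:2]-s
            r_=np.hypot(*A.T);a=np.degrees(np.arctan2(A[:,1],A[:,0]))
            h,_=np.histogram(a[(r_>.013)&(r_<.026)] if k=="hub" else a[r_>.044],np.arange(-180,181,10)); print(h)
E
python3 fit.py
```

```text
T ks 31 px [175.6 226.6] ell [0.5094 0.2263 0.0812] fix [0.5091 0.2263] medz 0.0812
T km 67 px [198.  233.1] ell [0.4951 0.1723 0.0814] fix [0.4951 0.1719] medz 0.0814
T kl 153 px [153.5 220.3] ell [0.5231 0.2797 0.0813] fix [0.5231 0.2799] medz 0.0813
T hub 171 px [185.4 181.4] ell [0.6141 0.2021 0.1097] fix [0.6225 0.1929] medz 0.1097
[5 8 8 5 2 0 0 0 0 0 0 0 0 0 0 0 0 0 0 0 0 1 3 6 9 7 6 8 6 5 6 8 5 8 7 9]
T disc 660 px [329.3 195.5] ell [ 0.5925 -0.1401  0.0797] fix [ 0.5919 -0.1398] medz 0.0797
[ 0  0  0  0  1  0  0  0  0  0  0  0  0  0  0  2 11  0  0  0  0  0  0  0
  0  0  0  0  0  0  0  0  0  0  0  0]
S ks 28 px [387.6 241.2] ell [0.511  0.2261 0.0811] fix [0.511  0.2266] medz 0.0811
S km 60 px [367.9 228. ] ell [0.4968 0.1724 0.0812] fix [0.4964 0.1721] medz 0.0812
S kl 142 px [408.  254.6] ell [0.5244 0.2794 0.0806] fix [0.5242 0.2791] medz 0.0806
S hub 175 px [362.4 265.2] ell [0.6154 0.2028 0.1091] fix [0.6235 0.1931] medz 0.1091
[7 6 9 6 2 0 0 0 0 0 0 0 0 0 0 0 0 0 0 0 0 0 3 7 8 7 6 8 6 8 7 7 7 7 7 7]
S disc 499 px [229.1 210.2] ell [ 0.5964 -0.1396  0.079 ] fix [ 0.5941 -0.1406] medz 0.079
[0 0 0 0 0 0 0 0 0 0 0 0 0 0 0 1 7 0 0 0 0 0 0 0 0 0 0 0 0 0 0 0 0 0 0 0]
```

```bash
cat > fit2.py <<'E'
from fit import *
from scipy.optimize import differential_evolution
sg=lambda x:1/(1+np.exp(-np.clip(x/.0007,-50,50)))
for n,d in(("T",T),("S",S)):
    C=cloud(d)
    for k,c0,z in(("hub",(.605,.205),.110),("disc",(.593,-.14),.080)):
        uv0=proj(d,[[*c0,z]])[0].astype(int)
        u,v=np.meshgrid(np.arange(uv0[0]-32,uv0[0]+33),np.arange(uv0[1]-32,uv0[1]+33)); uv=np.stack([u.ravel(),v.ravel()],-1)
        W=ray_z(d,uv,z)[:,:2]
        obs=(np.abs(C[uv[:,1],uv[:,0],2]-z)<.005)
        if k=="hub": obs&=np.hypot(*(C[uv[:,1],uv[:,0],:2]-np.array(c0)).T)<.04
        obs=obs.astype(float)
        ok=np.ones(len(uv),bool)
        if k=="disc": ok=C[uv[:,1],uv[:,0],2]<.083
        def pred(p):
            A=W-p[:2]; t=np.radians(p[2]); x=A[:,0]*np.cos(t)+A[:,1]*np.sin(t); y=-A[:,0]*np.sin(t)+A[:,1]*np.cos(t); r=np.hypot(x,y)
            if k=="hub": return sg(np.minimum(.027-r,r-.0122))*(1-sg(np.minimum(x,.0053-abs(y))))
            q=sg(.042-r); return np.maximum(q,sg(np.minimum(np.minimum(x,.052-x),.005-abs(y))))
        if k=="disc": # holes: ignore interior
            ok&=np.hypot(*(W-np.array(c0)).T)>.034
        s=differential_evolution(lambda p:((pred(p)-obs)[ok]**2).sum(),[(c0[0]-.02,c0[0]+.02),(c0[1]-.02,c0[1]+.02),(-180,180)],seed=0,popsize=25)
        print(n,k,s.x.round(4),s.fun.round(1),int(obs.sum()),C[...,2][(uv[:,1],uv[:,0])][obs>0].mean().round(4))
E
python3 fit2.py
python3 - <<'E'
from fit import *
for n,d in(("T",T),("S",S)):
    C=cloud(d)
    m=(C[...,2]>.10)&(C[...,2]<.135)&(np.hypot(C[...,0]-.593,C[...,1]+.14)<.03)
    top=m&(C[...,2]>.123); print(n,C[top].mean(0),C[top].max(0)[2],top.sum())
    l,c=np.meshgrid(1,1)
    # list objects by height >2cm over region
    m=((C[...,2]>.02)&(C[...,0]>.3)&(C[...,0]<1)&(abs(C[...,1])<.6)).astype(np.uint8)
    k,l,st,ce=cv2.connectedComponentsWithStats(m)
    for i in range(1,k):
        if st[i,4]>15: P=C[l==i]; print(n,ce[i].round(),st[i,4],P.min(0).round(3),P.max(0).round(3))
E
```

```text
T hub [  0.6198   0.1958 -20.6169] 42.4 265 0.1097
T disc [  0.5915  -0.1398 -15.9444] 23.8 802 0.0798
S hub [  0.6218   0.1963 -18.3945] 40.1 294 0.109
S disc [  0.5941  -0.1395 -14.5023] 22.3 601 0.079
T [ 0.59111591 -0.13941438  0.12794265] 0.13298597733277817 110
T [158.  86.] 2658 [0.441 0.013 0.02 ] [0.927 0.411 1.197]
T [273.  89.] 1246 [ 0.441 -0.042  0.02 ] [0.896 0.042 1.197]
T [351.  86.] 2218 [ 0.441 -0.302  0.02 ] [0.918 0.013 1.197]
T [201.  86.] 330 [0.441 0.013 0.021] [0.89  0.203 1.197]
T [ 55. 103.] 1559 [0.441 0.013 0.02 ] [0.88  0.6   1.197]
T [205. 139.] 96 [0.723 0.159 0.022] [0.75  0.184 0.053]
T [277. 153.] 867 [ 0.441 -0.053  0.04 ] [0.742 0.035 1.197]
T [494. 188.] 2954 [ 0.441 -0.6    0.02 ] [0.741 0.013 1.197]
T [347. 155.] 288 [ 0.441 -0.21   0.02 ] [0.724 0.013 1.197]
T [187. 201.] 7261 [0.441 0.013 0.02 ] [0.71  0.327 1.197]
T [ 45. 214.] 2770 [0.396 0.013 0.02 ] [0.646 0.6   1.197]
T [328. 197.] 2171 [ 0.441 -0.205  0.02 ] [0.656 0.013 1.197]
T [386. 202.] 874 [ 0.441 -0.338  0.038] [0.624 0.013 1.197]
T [319. 260.] 946 [ 0.395 -0.164  0.042] [0.479 0.
[... 772 characters left out ...]
[ 0.687 -0.21   0.02 ] [ 0.73  -0.167  0.063]
S [254. 273.] 1024 [ 0.663 -0.055  0.038] [0.747 0.034 0.1  ]
S [140. 301.] 3110 [ 0.844 -0.302  0.02 ] [ 0.918 -0.098  0.101]
S [526. 325.] 3293 [0.394 0.496 0.02 ] [0.649 0.6   0.079]
S [221. 328.] 2127 [ 0.82  -0.041  0.02 ] [0.905 0.043 0.173]
S [323. 324.] 156 [0.726 0.159 0.02 ] [0.752 0.187 0.053]
S [328. 383.] 2131 [0.814 0.148 0.02 ] [0.928 0.409 0.103]
S [323. 387.] 535 [0.851 0.212 0.02 ] [0.892 0.253 0.103]
S [346. 398.] 540 [0.852 0.261 0.02 ] [0.891 0.301 0.104]
S [369. 408.] 504 [0.852 0.308 0.022] [0.891 0.348 0.104]
S [395. 414.] 245 [0.854 0.357 0.04 ] [0.883 0.394 0.104]
S [492. 417.] 233 [0.768 0.508 0.032] [0.809 0.599 0.079]
```

Both views agree: small key (.510,.226), medium (.496,.172), large (.524,.280), tops at z .081. The hub is near (.621,.196) with the keyway at about -19°, and the rotor is at (.592,-.140) with its tab at about -15°. I'll move to the smallest key with the fingers shut.

Request:
move_arm(steps="0 -0.409 -0.2455 0 255;0 -0.409 -0.2455 0 255;0 -0.409 -0.2455 0 255;0 -0.409 -0.2455 0 255;0 -0.409 -0.2455 0 255;0 -0.409 -0.2455 0 255;0.1 -0.409 -0.2455 0 255;0.1 -0.409 -0.2455 0 255;0.1 -0.409 -0.2455 0 255;0.1 -0.409 -0.2455 0 255", squeeze=20)

```text
clock: 0.93
position: [0.4629, 0.2814, 0.1589]
ee_rot: [-0.962, 1.348, 0.962]
force: [0.3, 1.8, 0.7]
width: 0.323
```

Request:
move_arm(steps="0 0 0 0 255;0 0 0 0 255;0 0 0 0 255;0 0 0 0 255")

```text
clock: 1.27
position: [0.4614, 0.2846, 0.1598]
ee_rot: [-0.963, 1.347, 0.964]
force: [-0.3, 0.5, -0.2]
width: 0.036
```

```bash
cat > st.py <<'E'
from h import *
import sys
def rel(xyz,yaw=None,s=None):
    s=s or arm.observe(); M=R.from_rotvec(s["ee_rot"]).as_matrix()
    return (M.T@(np.array(xyz)-s["position"])).round(4)
def show():
    s=arm.observe(); M=R.from_rotvec(s["ee_rot"]).as_matrix()
    print("t",round(float(s["clock"]),2),"pos",s["position"].round(4),"F",s["force"].round(2),"T",s["ft_torque"].round(3),"w",round(float(s["width"])*92,1),"zyaw",np.degrees(np.arctan2(M[1,2],M[0,2])).round(2),"tilt",M[:,0].round(3),"q",s["joints"].round(2))
E
python3 - <<'E'
from st import *
show(); print("ks",rel((.510,.2263,.0865)))
for n in("scene","top"):
    d=arm.get_image(n); cv2.imwrite(f"pics/{n}1.png",d["img"])
    print(proj(d,[arm.observe()["position"],[.51,.2263,.081]]))
a=cv2.imread("pics/top1.png")[120:280,90:290];b=cv2.imread("pics/scene1.png")[160:320,290:490]
cv2.imwrite("pics/c1.png",cv2.resize(np.hstack([a,b]),(800,320)))
E
```

```text
t 1.27 pos [0.4614 0.2846 0.1598] F [-0.3   0.45 -0.17] T [-0.009 -0.005 -0.004] w 3.3 zyaw 71.16 tilt [-0.     0.001 -1.   ] q [-0.76  0.37  0.14  1.87 -0.06  0.91  0.66]
ks [ 0.0733 -0.0649 -0.0395]
[[426.59867346 213.51944994]
 [387.87570912 240.92420856]]
[[141.85762267 245.28895456]
 [175.59011192 226.31373983]]
```

View pics/c1.png

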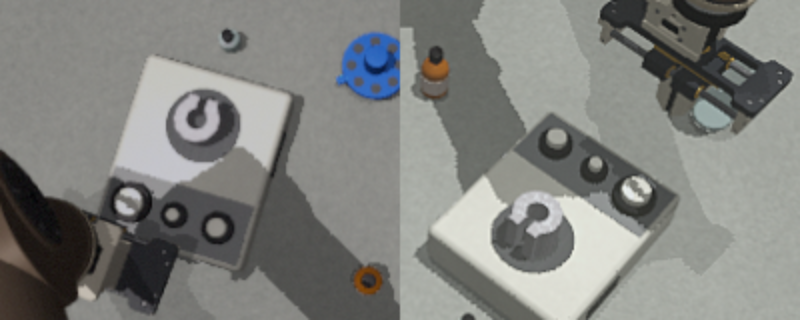

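The picture shows the arm stopped short, by the large key, with clear space around it. Next I go above the small key and stop at about z .100.

Request:
move_arm(steps="0 -0.065 -0.0395 0 255;0.06 -0.065 -0.0395 0 255;0.06 -0.065 -0.0395 0 255;0.06 -0.065 -0.0395 0 255;0.06 -0.065 -0.0395 0 255;0.06 -0.065 -0.0395 0 255;0.06 -0.065 -0.0395 0 255")

```text
clock: 1.95
position: [0.5108, 0.2267, 0.101]
ee_rot: [-0.963, 1.344, 0.964]
force: [-0.0, -0.1, -0.1]
width: 0.006
```

```bash
python3 - <<'E'
from st import *
show(); print("ks",rel((.510,.2263,.081)))
for n in("scene","top"):
    d=arm.get_image(n); cv2.imwrite(f"pics/{n}2.png",d["img"])
a=cv2.imread("pics/top2.png")[170:270,120:220];b=cv2.imread("pics/scene2.png")[190:290,340:440]
cv2.imwrite("pics/c2.png",cv2.resize(np.hstack([a,b]),(800,400)))
E
```

```text
t 1.95 pos [0.5108 0.2267 0.101 ] F [-0.03 -0.07 -0.09] T [ 0.003 -0.032 -0.062] w 0.5 zyaw 71.18 tilt [ 0.002  0.002 -1.   ] q [-0.62  0.46  0.15  1.89 -0.09  0.79  0.82]
ks [ 0.02    0.0006 -0.0007]
```

View pics/c2.png

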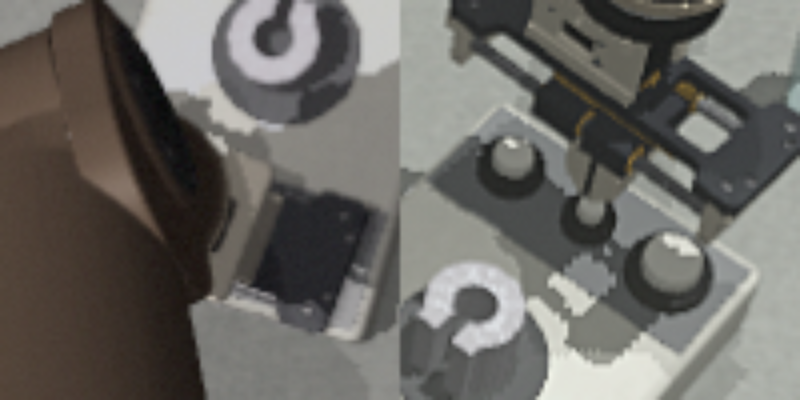

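The fingertips are right over the small key, scene crop (590,200). Pressing slowly and checking the force.

Request:
move_arm(steps="0.015 0 0 0 255;0.02 0 0 0 255;0.023 0 0 0 255;0.025 0 0 0 255;0.025 0 0 0 255;0.025 0 0 0 255")

```text
clock: 2.55
position: [0.5108, 0.2256, 0.0761]
ee_rot: [-0.962, 1.346, 0.963]
force: [-3.8, -0.9, 14.6]
width: 0.003
```

```bash
python3 - <<'E'
from st import *
show()
E
```

```text
t 2.55 pos [0.5108 0.2256 0.0761] F [-3.83 -0.88 14.64] T [ 0.083  1.049 -0.011] w 0.3 zyaw 71.08 tilt [ 0.001  0.001 -1.   ] q [-0.61  0.5   0.14  1.91 -0.1   0.74  0.83]
```

```bash
python3 - <<'E'
from st import *
d=arm.get_image("scene"); cv2.imwrite("pics/scene3.png",d["img"])
cv2.imwrite("pics/c3.png",cv2.resize(d["img"][190:290,340:440],(600,600),interpolation=cv2.INTER_CUBIC)); show()
E
```

```text
t 2.6 pos [0.5108 0.2255 0.0761] F [-4.01  0.13 14.34] T [0.054 1.037 0.031] w 0.5 zyaw 71.08 tilt [ 0.001  0.001 -1.   ] q [-0.61  0.5   0.14  1.91 -0.1   0.74  0.83]
```

View pics/c3.png

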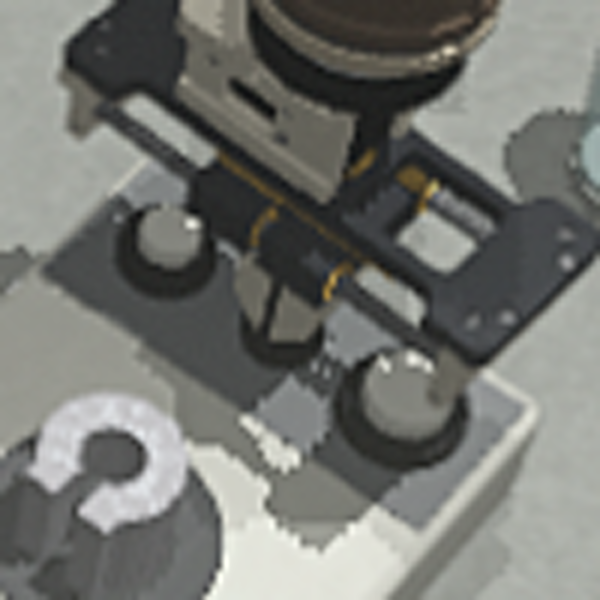

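```bash
python3 - <<'E'
from fit import *
C=cloud(T)
for k,c in(("ks",(.5101,.2263)),("km",(.4957,.1722)),("kl",(.5238,.2796))):
    r=np.hypot(C[...,0]-c[0],C[...,1]-c[1]); m=r<.032
    for a in np.arange(0,.032,.003):
        q=m&(r>=a)&(r<a+.003); print(k,round(a*1e3),q.sum(),np.round(np.percentile(C[...,2][q],[10,50,90]),4) if q.any() else "", T["img"][q].mean(1).mean().round() if q.any() else "")
E
```

```text
ks 0 4 [0.0789 0.0813 0.083 ] 186.0
ks 3 16 [0.0803 0.0816 0.085 ] 179.0
ks 6 25 [0.0711 0.0794 0.0813] 112.0
ks 9 33 [0.0692 0.0714 0.0725] 61.0
ks 12 43 [0.0695 0.0722 0.0737] 60.0
ks 15 57 [0.0589 0.0634 0.0724] 91.0
ks 18 53 [0.0581 0.0608 0.0629] 135.0
ks 21 75 [0.058  0.0606 0.0633] 138.0
ks 24 82 [0.0578 0.0603 0.0635] 138.0
ks 27 89 [0.0577 0.0602 0.0633] 136.0
ks 30 76 [0.058  0.0605 0.0649] 124.0
km 0 5 [0.0812 0.0823 0.0834] 186.0
km 3 15 [0.0806 0.0836 0.0856] 185.0
km 6 24 [0.0797 0.0815 0.0842] 183.0
km 9 34 [0.0697 0.0795 0.0834] 134.0
km 12 48 [0.0691 0.0717 0.0749] 78.0
km 15 54 [0.0678 0.0718 0.0746] 56.0
km 18 55 [0.0589 0.0639 0.0735] 73.0
km 21 74 [0.0578 0.0608 0.063 ] 126.0
km 24 76 [0.0585 0.0608 0.0631] 139.0
km 27 96 [0.0582 0.0605 0.0627] 139.0
km 30 62 [0.0579 0.0609 0.063 ] 139.0
kl 0 6 [0.0797 0.0814 0.0829] 185.0
kl 3 11 [0.0795 0.0804 0.0832] 185.0
kl 6 24 [0.0789 0.0816 0.0843] 185.0
kl 9 35 [0.0789 0.0815 0.0842] 185.0
kl 12 47 [0.0786 0.0814 0.0842] 180.0
kl 15 59 [0.0711 0.0781 0.0823] 108.0
kl 18 56 [0.0693 0.0716 0.0741] 59.0
kl 21 69 [0.0692 0.0717 0.0743] 59.0
kl 24 76 [0.0588 0.063  0.0706] 73.0
kl 27 87 [0.0571 0.0604 0.0627] 131.0
kl 30 66 [0.0576 0.0604 0.0642] 137.0
```

The key went fully down: the tips are at .076 and 14 N means it is on its stop. The collar, at .0717, is clear. Now I lift well clear and go over the medium key.

Request:
move_arm(steps="-0.01 0 0 0 255;-0.025 0 0 0 255;-0.025 0 0 0 255;-0.025 -0.0034 -0.0565 0 255;-0.025 -0.0034 -0.0565 0 255;-0.025 -0.0034 -0.0565 0 255;-0.025 -0.0034 -0.0565 0 255")

```text
clock: 3.18
position: [0.4954, 0.1689, 0.0996]
ee_rot: [-0.961, 1.349, 0.96]
force: [0.2, 0.6, 0.8]
width: 0.008
```

```bash
python3 - <<'E'
from st import *
show(); print("km",rel((.4957,.1722,.0815)))
d=arm.get_image("scene"); cv2.imwrite("pics/scene4.png",d["img"])
cv2.imwrite("pics/c4.png",cv2.resize(d["img"][190:290,340:440],(600,600),interpolation=cv2.INTER_CUBIC))
E
```

```text
t 3.18 pos [0.4954 0.1689 0.0996] F [0.18 0.61 0.75] T [ 0.092 -0.021  0.007] w 0.7 zyaw 70.92 tilt [-0. -0. -1.] q [-0.55  0.42  0.15  1.98 -0.09  0.75  0.9 ]
km [0.0181 0.0008 0.0032]
```

View pics/c4.png

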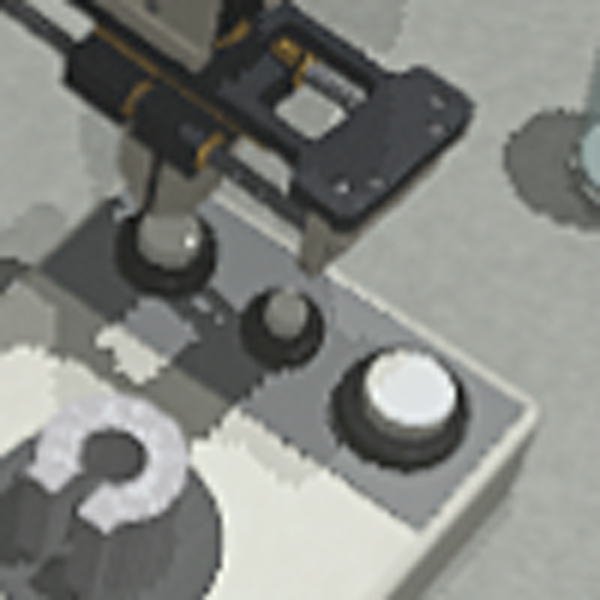

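The small key is up again at crop (290,310), and the tips are over the medium key at (170,235). Pressing the medium key.

Request:
move_arm(steps="0.012 0 0.002 0 255;0.018 0 0.002 0 255;0.021 0 0.002 0 255;0.0235 0 0.002 0 255;0.0235 0 0.002 0 255;0.0235 0 0.002 0 255")

```text
clock: 3.73
position: [0.4964, 0.1733, 0.0765]
ee_rot: [-0.962, 1.346, 0.963]
force: [-0.7, 3.0, 4.9]
width: 0.004
```

```bash
python3 - <<'E'
from st import *
show()
E
```

```text
t 3.73 pos [0.4964 0.1733 0.0765] F [-0.69  2.95  4.94] T [0.675 0.338 0.016] w 0.3 zyaw 71.11 tilt [ 0.     0.001 -1.   ] q [-0.54  0.46  0.14  1.99 -0.1   0.7   0.9 ]
```

Request:
move_arm(steps="0.001 0 0 0 255;0.001 0 0 0 255;0.001 0 0 0 255")

```text
clock: 3.98
position: [0.4965, 0.1733, 0.0762]
ee_rot: [-0.962, 1.346, 0.963]
force: [-4.1, 0.9, 13.4]
width: 0.006
```

```bash
python3 - <<'E'
from st import *
show()
s=arm.observe()
print(rel((.5238,.2796,s["position"][2])))
E
```

```text
t 3.98 pos [0.4965 0.1733 0.0762] F [-4.09  0.87 13.44] T [0.464 0.888 0.07 ] w 0.5 zyaw 71.1 tilt [ 0.001  0.002 -1.   ] q [-0.54  0.46  0.14  1.99 -0.1   0.7   0.9 ]
[0.0002 0.0086 0.1094]
```

The medium key is on its stop. Lifting and moving to the large key.

Request:
move_arm(steps="-0.01 0 0 0 255;-0.026 0 0 0 255;-0.026 0 0 0 255;-0.026 0.0085 0.109 0 255;-0.026 0.0085 0.109 0 255;-0.026 0.0085 0.109 0 255;-0.026 0.0085 0.109 0 255;-0.026 0.0085 0.109 0 255;-0.026 0.0085 0.109 0 255")

```text
clock: 4.73
position: [0.5233, 0.2768, 0.1005]
ee_rot: [-0.963, 1.349, 0.962]
force: [0.7, 0.2, 0.0]
width: 0.007
```

```bash
python3 - <<'E'
from st import *
show(); print("kl",rel((.5238,.2796,.0815)))
d=arm.get_image("scene"); cv2.imwrite("pics/scene5.png",d["img"])
cv2.imwrite("pics/c5.png",cv2.resize(d["img"][190:290,340:440],(600,600),interpolation=cv2.INTER_CUBIC))
E
```

```text
t 4.73 pos [0.5233 0.2768 0.1005] F [0.71 0.16 0.04] T [-0.043  0.009  0.018] w 0.7 zyaw 71.03 tilt [-0.001 -0.001 -1.   ] q [-0.68  0.51  0.15  1.8  -0.1   0.83  0.75]
kl [0.019  0.0004 0.0029]
```

View pics/c5.png

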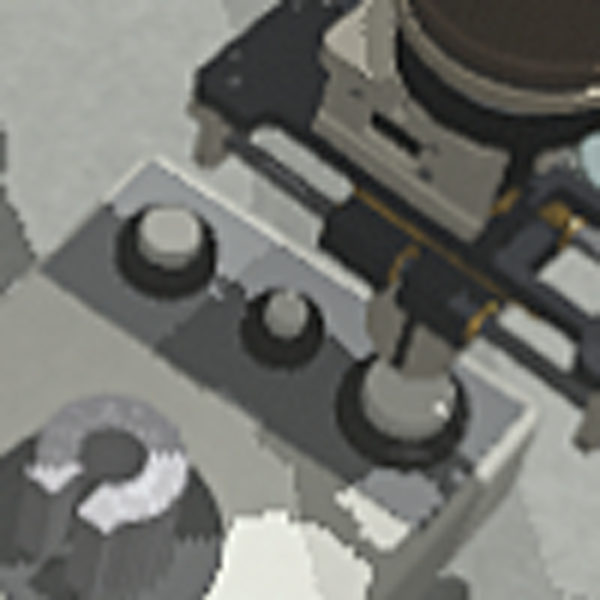

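The medium key is up again at crop (170,235), and the tips are over the large key. Pressing the large key.

Request:
move_arm(steps="0.012 0 0 0 255;0.018 0 0 0 255;0.022 0 0 0 255;0.025 0 0 0 255;0.025 0 0 0 255;0.025 0 0 0 255")

```text
clock: 5.28
position: [0.5234, 0.2764, 0.0763]
ee_rot: [-0.962, 1.35, 0.961]
force: [-3.0, -3.8, 10.3]
width: 0.005
```

```bash
python3 - <<'E'
from st import *
show()
s=arm.observe()
print(rel((.5924,-.1398,s["position"][2])))
E
```

```text
t 5.28 pos [0.5234 0.2764 0.0763] F [-2.97 -3.78 10.28] T [-0.98   0.721  0.009] w 0.4 zyaw 70.98 tilt [-0.001 -0.001 -1.   ] q [-0.67  0.54  0.14  1.82 -0.1   0.78  0.76]
[ 0.0004 -0.2009 -0.371 ]
```

All three keys are done in order. Now I lift off the large key and travel to above the knob with the jaws opened.

Request:
move_arm(steps="-0.02 0 0 0 255;-0.06 0 0 0 255;-0.13 0 0 0 80;-0.13 -0.2 -0.371 0 80;-0.13 -0.2 -0.371 0 80;-0.13 -0.2 -0.371 0 80;-0.13 -0.2 -0.371 0 80;-0.13 -0.2 -0.371 0 80;-0.13 -0.2 -0.371 0 80;-0.13 -0.2 -0.371 0 80")

```text
clock: 6.12
position: [0.5707, -0.0115, 0.1972]
ee_rot: [-0.962, 1.348, 0.962]
force: [0.3, -0.0, 0.1]
width: 0.537
```

```bash
python3 - <<'E'
from st import *
show(); print("knob",rel((.5924,-.1398,.150)))
d=arm.get_image("scene"); cv2.imwrite("pics/scene6.png",d["img"])
d=arm.get_image("top"); cv2.imwrite("pics/top6.png",d["img"])
E
```

```text
t 6.12 pos [ 0.5707 -0.0115  0.1972] F [ 0.29 -0.02  0.06] T [ 0.019 -0.066  0.027] w 49.4 zyaw 71.03 tilt [-0.  0. -1.] q [-0.25  0.37  0.24  1.76 -0.1   1.02  1.27]
knob [ 0.0472 -0.0623 -0.1143]
```

View pics/scene6.png

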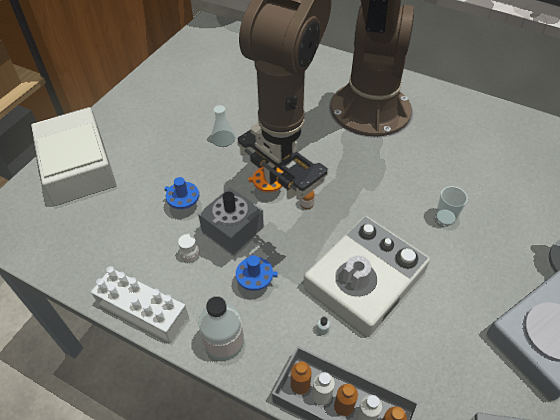

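The keys are all up, and the rotor is still in its block at (229,205). Continuing to above the knob.

Request:
move_arm(steps="0 -0.062 -0.114 0 80;0 -0.062 -0.114 0 80;0 -0.062 -0.114 0 80;0 -0.062 -0.114 0 80;0.047 -0.062 -0.114 0 80;0.047 -0.062 -0.114 0 80;0.047 -0.062 -0.114 0 80;0.047 -0.062 -0.114 0 80")

```text
clock: 6.88
position: [0.5924, -0.1364, 0.1505]
ee_rot: [-0.962, 1.348, 0.964]
force: [0.2, 0.1, 0.0]
width: 0.683
```

```bash
python3 - <<'E'
from st import *
show(); print("knob",rel((.5924,-.1398,.087)))
o=[]
for n in("scene","top"):
    d=arm.get_image(n); cv2.imwrite(f"pics/{n}7.png",d["img"]); u=proj(d,[[.5924,-.1398,.128]])[0].astype(int); print(u)
    o.append(cv2.resize(d["img"][u[1]-50:u[1]+50,u[0]-50:u[0]+50],(400,400),interpolation=cv2.INTER_CUBIC))
cv2.imwrite("pics/c7.png",np.hstack(o))
E
```

```text
t 6.88 pos [ 0.5924 -0.1364  0.1505] F [0.21 0.06 0.01] T [-0.007 -0.033 -0.028] w 62.8 zyaw 71.09 tilt [-0.001  0.    -1.   ] q [-0.04  0.48  0.26  1.72 -0.15  0.96  1.52]
knob [ 0.0635 -0.0012 -0.0032]
[228 195]
[332 192]
```

View pics/c7.png

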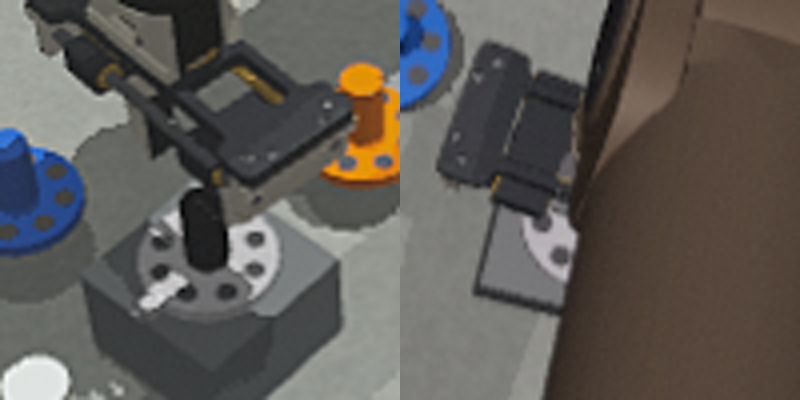

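Request:
move_arm(steps="0.03 -0.001 -0.003 0 80;0.062 -0.001 -0.003 0 80;0.062 -0.001 -0.003 0 80;0.062 -0.001 -0.003 0 80;0.062 -0.001 -0.003 0 80")

```text
clock: 7.4
position: [0.5938, -0.1404, 0.0903]
ee_rot: [-0.963, 1.346, 0.961]
force: [-0.1, -0.1, 0.1]
width: 0.685
```

```bash
python3 - <<'E'
from st import *
show(); print("knob",rel((.5924,-.1398,.087)))
o=[]
for n in("scene",):
    d=arm.get_image(n); cv2.imwrite(f"pics/{n}8.png",d["img"]); u=proj(d,[[.5924,-.1398,.1]])[0].astype(int)
    o.append(cv2.resize(d["img"][u[1]-50:u[1]+50,u[0]-50:u[0]+50],(600,600),interpolation=cv2.INTER_CUBIC))
cv2.imwrite("pics/c8.png",np.hstack(o))
E
```

```text
t 7.4 pos [ 0.5938 -0.1404  0.0903] F [-0.07 -0.13  0.11] T [-0.032 -0.029 -0.011] w 63.0 zyaw 71.06 tilt [ 0.002 -0.    -1.   ] q [-0.02  0.55  0.24  1.78 -0.17  0.83  1.54]
knob [0.0033 0.0015 0.0001]
```

View pics/c8.png

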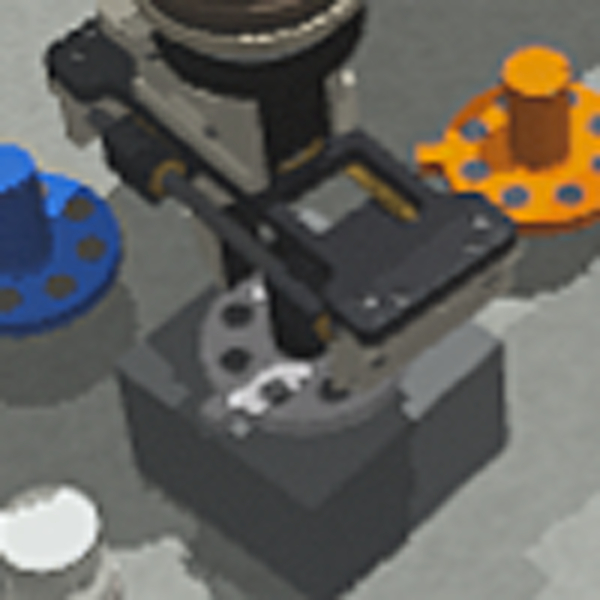

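The fingers straddle the knob with no contact. Closing.

Request:
move_arm(steps="0.002 0.001 0 0 140;0.002 0.001 0 0 255;0.002 0.001 0 0 255;0.002 0.001 0 0 255;0.002 0.001 0 0 255;0.002 0.001 0 0 255;0.002 0.001 0 0 255;0.002 0.001 0 0 255", squeeze=45)

```text
clock: 8.12
position: [0.5917, -0.1401, 0.0864]
ee_rot: [-0.962, 1.348, 0.962]
force: [-1.2, 0.5, 2.2]
width: 0.296
```

```bash
python3 - <<'E'
from st import *
show()
E
```

```text
t 8.12 pos [ 0.5917 -0.1401  0.0864] F [-1.24  0.48  2.23] T [0.043 0.113 0.029] w 27.3 zyaw 71.04 tilt [ 0.  0. -1.] q [-0.02  0.56  0.24  1.78 -0.17  0.82  1.54]
```

Request:
move_arm(steps="-0.01 0 0 0 255;-0.03 0 0 0 255;-0.06 0 0 0 255;-0.09 0 0 0 255;-0.115 0 0 0 255;-0.115 0 0 0 255;-0.115 0 0 0 255;-0.115 0 0 0 255")

```text
clock: 8.78
position: [0.5909, -0.1399, 0.2006]
ee_rot: [-0.961, 1.349, 0.963]
force: [0.0, -0.8, -3.0]
width: 0.298
```

```bash
python3 - <<'E'
from st import *
show(); print("hub",rel((.6208,.196,.19)))
o=[]
for n in("scene","top"):
    d=arm.get_image(n); cv2.imwrite(f"pics/{n}9.png",d["img"]); u=proj(d,[[.5924,-.1398,.18]])[0].astype(int)
    o.append(cv2.resize(d["img"][u[1]-50:u[1]+50,u[0]-50:u[0]+50],(400,400),interpolation=cv2.INTER_CUBIC))
cv2.imwrite("pics/c9.png",np.hstack(o))
E
```

```text
t 8.78 pos [ 0.5909 -0.1399  0.2006] F [ 0.   -0.83 -3.02] T [-0.007 -0.006 -0.072] w 27.4 zyaw 71.05 tilt [-0.001  0.    -1.   ] q [-0.05  0.43  0.28  1.67 -0.13  1.06  1.51]
hub [0.0107 0.0808 0.3273]
```

View pics/c9.png

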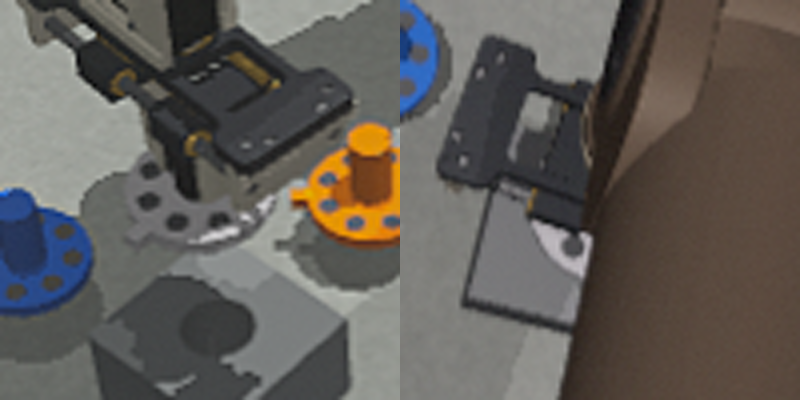

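The rotor is out of the block and weighs about 3 N, with the tab visible at scene crop (135,235). Carrying it to above the hub.

Request:
move_arm(steps="0 0.081 0.327 0 255;0 0.081 0.327 0 255;0 0.081 0.327 0 255;0 0.081 0.327 0 255;0 0.081 0.327 0 255;0 0.081 0.327 0 255;0 0.081 0.327 0 255;0 0.081 0.327 0 255;0 0.081 0.327 0 255;0 0.081 0.327 0 255")

```text
clock: 9.72
position: [0.6197, 0.2003, 0.1991]
ee_rot: [-0.965, 1.348, 0.97]
force: [-0.0, -0.1, -2.7]
width: 0.298
```

Request:
move_arm(steps="0 0 0 0 255;0 0 0 0 255;0 0 0 0 255;0 0 0 0 255")

```text
clock: 10.05
position: [0.6214, 0.1937, 0.2012]
ee_rot: [-0.961, 1.349, 0.96]
force: [-1.3, 0.1, -1.7]
width: 0.294
```

```bash
python3 - <<'E'
from st import *
import pickle
show(); print("hub",rel((.6208,.196,.19)))
o=[]
for n in("scene","top"):
    d=arm.get_image(n); pickle.dump(d,open(n+"10.pkl","wb")); cv2.imwrite(f"pics/{n}10.png",d["img"]); u=proj(d,[[.6208,.196,.15]])[0].astype(int)
    o.append(cv2.resize(d["img"][u[1]-50:u[1]+50,u[0]-50:u[0]+50],(400,400),interpolation=cv2.INTER_CUBIC))
cv2.imwrite("pics/c10.png",np.hstack(o))
E
```

```text
t 10.05 pos [0.6214 0.1937 0.2012] F [-1.28  0.13 -1.74] T [0.01  0.067 0.032] w 27.0 zyaw 70.91 tilt [-0.    -0.001 -1.   ] q [-0.52  0.5   0.21  1.55 -0.11  1.11  0.95]
hub [0.0112 0.0014 0.0019]
```

View pics/c10.png

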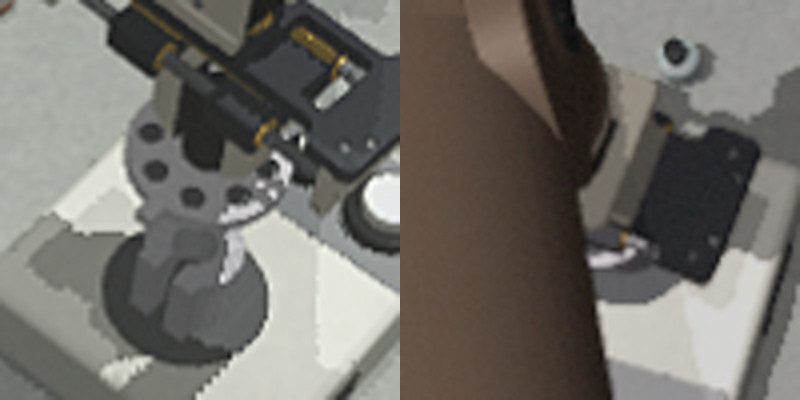

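```bash
cat > fit3.py <<'E'
from fit import *
from scipy.optimize import differential_evolution
import sys
sg=lambda x:1/(1+np.exp(-np.clip(x/.0007,-50,50)))
def discfit(d,c0,z,tol=.006,b=.015):
    C=cloud(d)
    uv0=proj(d,[[*c0,z]])[0].astype(int)
    u,v=np.meshgrid(np.arange(uv0[0]-35,uv0[0]+36),np.arange(uv0[1]-35,uv0[1]+36)); uv=np.stack([u.ravel(),v.ravel()],-1)
    W=ray_z(d,uv,z)[:,:2]; Z=C[uv[:,1],uv[:,0],2]
    obs=(np.abs(Z-z)<tol).astype(float); ok=(Z<z+tol)&(np.hypot(*(W-np.array(c0)).T)>.034)
    def pred(p):
        A=W-p[:2]; t=np.radians(p[2]); x=A[:,0]*np.cos(t)+A[:,1]*np.sin(t); y=-A[:,0]*np.sin(t)+A[:,1]*np.cos(t); r=np.hypot(x,y)
        return np.maximum(sg(.042-r),sg(np.minimum(np.minimum(x,.052-x),.005-abs(y))))
    s=differential_evolution(lambda p:((pred(p)-obs)[ok]**2).sum(),[(c0[0]-b,c0[0]+b),(c0[1]-b,c0[1]+b),(-60,30)],seed=0,popsize=25)
    return s.x,s.fun,Z[(obs>0)&ok]
if __name__=="__main__":
    d=pickle.load(open(sys.argv[1],"rb")); x,f,Z=discfit(d,(float(sys.argv[2]),float(sys.argv[3])),float(sys.argv[4])); print(x.round(4),f,np.median(Z),len(Z))
E
python3 fit3.py scene10.pkl .622 .195 .195
python3 - <<'E'
from h import *
import pickle
S=pickle.load(open("scene0.pkl","rb"))
for th in (-10,-15,-20,-25): pass
# draw hub model overlays on big crop
o=[]
for n,c in(("scene0",(.6218,.1963)),("top0",(.6198,.1958))):
    d=pickle.load(open(n+".pkl","rb")); u=proj(d,[[*c,.11]])[0]; k=14; r=22; x0,y0=(u-r).astype(int)
    im=cv2.resize(d["img"][y0:y0+2*r,x0:x0+2*r],(400,400),interpolation=cv2.INTER_NEAREST); s=400/(2*r)
    for th,col in((-14.7,(0,255,0)),(-19.5,(0,0,255))):
        t=np.radians(th); M=np.array([[np.cos(t),-np.sin(t)],[np.sin(t),np.cos(t)]])
        for yy in(-.0053,.0053):
            L=np.array([[.0112,yy],[.0265,yy]])@M.T+c; q=(proj(d,np.c_[L,[.11,.11]])-[x0,y0]+.5)*s; cv2.line(im,tuple(int(a) for a in q[0]),tuple(int(a) for a in q[1]),col,1)
    a=np.linspace(0,6.28,60)
    for rr in(.0122,.027):
        q=(proj(d,np.c_[c[0]+rr*np.cos(a),c[1]+rr*np.sin(a),0*a+.11])-[x0,y0]+.5)*s; cv2.polylines(im,[q.astype(int)],True,(255,0,0),1)
    o.append(im)
cv2.imwrite("pics/hub.png",np.hstack(o))
E
```

```text
[  0.6254   0.1934 -15.8495] 20.340174446948044 0.1937534520516221 335
```

View pics/hub.png

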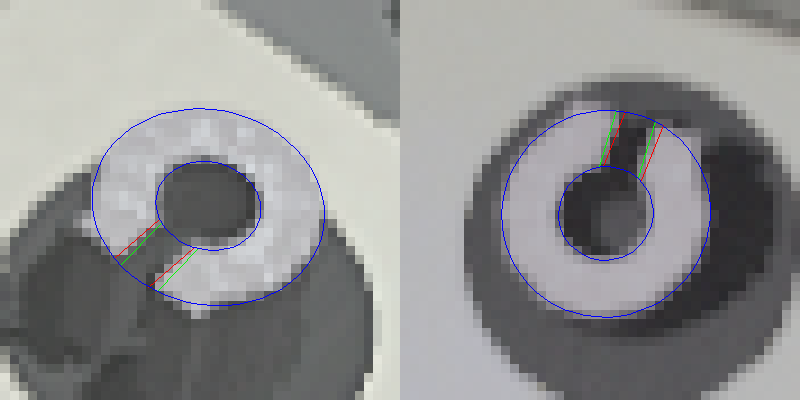

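Request:
move_arm(steps="0 0.003 0.0015 0.03 255;0.015 0.003 0.0015 0.03 255;0.028 0.003 0.0015 0.03 255;0.028 0.003 0.0015 0.03 255;0.028 0.003 0.0015 0.03 255;0.028 0.003 0.0015 0.03 255")

```text
clock: 10.65
position: [0.6194, 0.1977, 0.174]
ee_rot: [-0.939, 1.358, 0.939]
force: [-0.3, -0.3, -1.6]
width: 0.299
```

```bash
python3 - <<'E'
from st import *
from fit3 import discfit
import pickle
show(); s=arm.observe()
d=arm.get_image("scene"); pickle.dump(d,open("scene11.pkl","wb")); p=s["position"]
print(discfit(d,(p[0]+.003,p[1]),p[2]-.0064)[:2])
u=proj(d,[[.6208,.196,.13]])[0].astype(int)
cv2.imwrite("pics/c11.png",cv2.resize(d["img"][u[1]-40:u[1]+40,u[0]-40:u[0]+40],(600,600),interpolation=cv2.INTER_CUBIC))
E
```

```text
t 10.65 pos [0.6194 0.1977 0.174 ] F [-0.3  -0.3  -1.58] T [-0.075 -0.073 -0.055] w 27.5 zyaw 69.3 tilt [ 0.001  0.    -1.   ] q [-0.53  0.52  0.21  1.58 -0.12  1.05  0.92]
(array([  0.62298668,   0.19724952, -18.02363699]), np.float64(18.740865949398177))
```

View pics/c11.png

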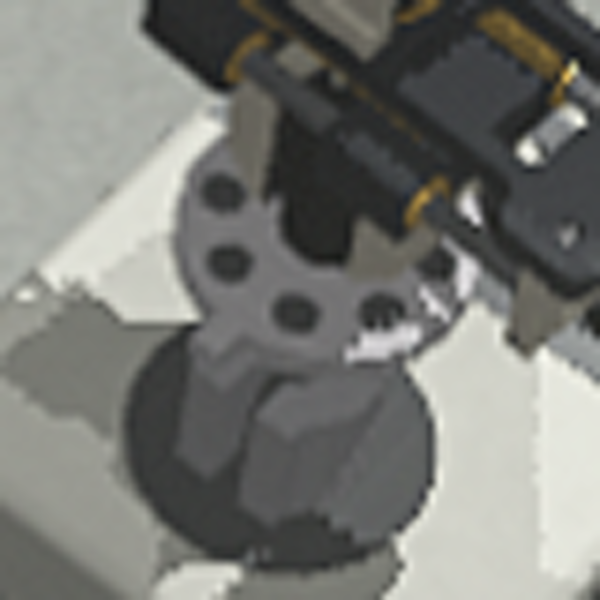

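Offset is about 1–1.5 mm, within the 4 mm chamfer. Correcting and lowering the plain foot into the bore.

Request:
move_arm(steps="0 0 -0.0015 0 255;0.004 0 -0.0015 0 255;0.008 0 -0.0015 0 255;0.012 0 -0.0015 0 255;0.015 0 -0.0015 0 255;0.015 0 -0.0015 0 255;0.015 0 -0.0015 0 255")

```text
clock: 11.28
position: [0.6188, 0.1964, 0.158]
ee_rot: [-0.94, 1.358, 0.939]
force: [3.9, -0.2, -3.5]
width: 0.297
```

```bash
python3 - <<'E'
from st import *
show()
E
```

```text
t 11.28 pos [0.6188 0.1964 0.158 ] F [ 3.89 -0.22 -3.54] T [ 0.087 -0.852  0.006] w 27.3 zyaw 69.32 tilt [ 0.001 -0.    -1.   ] q [-0.53  0.53  0.21  1.6  -0.12  1.02  0.93]
```

The foot is 8 mm into the bore, with a 3.9 N side force along +x. I'll ease +x by 1 mm and lower to the key-contact depth.

Request:
move_arm(steps="0 -0.0012 0 0 255;0.003 -0.0012 0 0 255;0.006 -0.0012 0 0 255;0.009 -0.0012 0 0 255;0.009 -0.0012 0 0 255;0.009 -0.0012 0 0 255")

```text
clock: 11.78
position: [0.6193, 0.1961, 0.1489]
ee_rot: [-0.939, 1.359, 0.94]
force: [1.1, 0.4, -2.8]
width: 0.295
```

```bash
python3 - <<'E'
from st import *
show()
E
```

```text
t 11.78 pos [0.6193 0.1961 0.1489] F [ 1.13  0.42 -2.75] T [ 0.071 -0.162  0.023] w 27.1 zyaw 69.33 tilt [-0.001 -0.    -1.   ] q [-0.53  0.54  0.21  1.61 -0.13  1.    0.93]
```

No upward force with the key 2.5 mm below the mouth, so it seems to be in the keyway. Continuing down.

Request:
move_arm(steps="0.003 -0.0005 0 0 255;0.006 -0.0005 0 0 255;0.009 -0.0005 0 0 255;0.012 -0.0005 0 0 255;0.012 -0.0005 0 0 255;0.012 -0.0005 0 0 255")

```text
clock: 12.28
position: [0.6199, 0.1957, 0.1375]
ee_rot: [-0.939, 1.359, 0.939]
force: [-1.0, -0.7, 3.6]
width: 0.296
```

```bash
python3 - <<'E'
from st import *
from fit3 import discfit
show(); s=arm.observe();p=s["position"]
d=arm.get_image("scene"); print(discfit(d,(p[0]+.003,p[1]),p[2]-.0064)[:2])
u=proj(d,[[.6208,.196,.12]])[0].astype(int)
cv2.imwrite("pics/c12.png",cv2.resize(d["img"][u[1]-40:u[1]+40,u[0]-40:u[0]+40],(600,600),interpolation=cv2.INTER_CUBIC))
E
```

```text
t 12.28 pos [0.6199 0.1957 0.1375] F [-1.05 -0.7   3.61] T [-0.163  0.479  0.073] w 27.2 zyaw 69.32 tilt [-0. -0. -1.] q [-0.52  0.56  0.21  1.62 -0.13  0.98  0.94]
(array([  0.62359311,   0.19524666, -17.67723885]), np.float64(14.791759127302775))
```

View pics/c12.png

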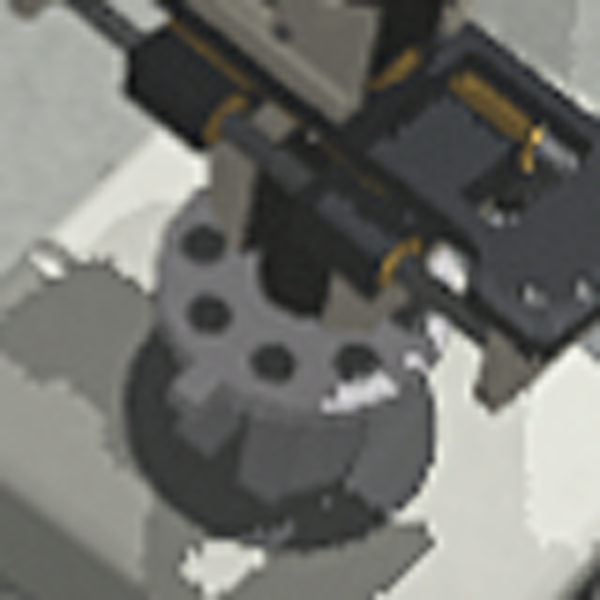

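The key is visibly in the keyway, with the tab above it at (195,385), and the shaft is now on the ejector spring. Pushing on with a firmer grip.

Request:
move_arm(steps="0 0 0 0 255;0.003 0 0 0 255;0.006 0 0 0 255;0.008 0 0 0 255;0.01 0 0 0 255;0.01 0 0 0 255;0.01 0 0 0 255", squeeze=58)

```text
clock: 12.92
position: [0.6202, 0.1958, 0.1274]
ee_rot: [-0.939, 1.358, 0.939]
force: [-2.8, -2.0, 6.7]
width: 0.301
```

```bash
python3 - <<'E'
from st import *
show()
E
```

```text
t 12.92 pos [0.6202 0.1958 0.1274] F [-2.85 -2.02  6.75] T [-0.325  0.683  0.066] w 27.7 zyaw 69.32 tilt [ 0.  0. -1.] q [-0.52  0.57  0.2   1.63 -0.13  0.96  0.94]
```

Request:
move_arm(steps="0.001 0 0 0 255;0.002 0 0 0 255;0.002 0 0 0 255;0.002 0 0 0 255;0.002 0 0 0 255")

```text
clock: 13.33
position: [0.6202, 0.1958, 0.1264]
ee_rot: [-0.939, 1.358, 0.939]
force: [-5.9, -1.6, 14.5]
width: 0.3
```

```bash
python3 - <<'E'
from st import *
from fit3 import discfit
show(); s=arm.observe();p=s["position"]
d=arm.get_image("scene"); r=discfit(d,(p[0]+.003,p[1]),.12); print(r[:2],np.median(r[2]))
u=proj(d,[[.6208,.196,.12]])[0].astype(int)
cv2.imwrite("pics/c13.png",cv2.resize(d["img"][u[1]-40:u[1]+40,u[0]-40:u[0]+40],(600,600),interpolation=cv2.INTER_CUBIC))
E
```

```text
t 13.33 pos [0.6202 0.1958 0.1264] F [-5.91 -1.62 14.54] T [-0.58   1.348  0.021] w 27.6 zyaw 69.32 tilt [ 0.001  0.    -1.   ] q [-0.52  0.57  0.2   1.63 -0.13  0.95  0.94]
(array([  0.62394173,   0.19553255, -18.50312256]), np.float64(17.677212123886502)) 0.1186346598014334
```

View pics/c13.png

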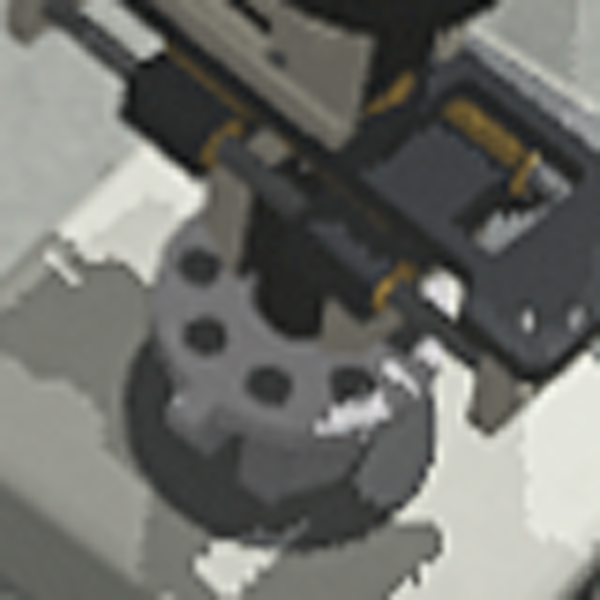

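Request:
move_arm(steps="0.001 0 0 0 255;0.001 0 0 0 255;0.001 0 0 0 255;0.001 0 0 0 255;0.001 0 0 0 255;0.001 0 0 0 255")

```text
clock: 13.88
position: [0.6202, 0.1958, 0.1263]
ee_rot: [-0.939, 1.357, 0.939]
force: [-8.4, -3.2, 22.7]
width: 0.293
```

```bash
python3 - <<'E'
from st import *
from fit3 import discfit
show(); s=arm.observe();p=s["position"]
d=arm.get_image("scene"); cv2.imwrite("pics/scene14.png",d["img"])
C=cloud(d)
r=discfit(d,(p[0]+.003,p[1]),.12); print(r[:2],np.median(r[2]))
m=(np.abs(C[...,2]-.119)<.006)&(np.abs(np.hypot(C[...,0]-.6225,C[...,1]-.1957)-.03)<.011)
P=C[m]; A=np.c_[P[:,:2]-[.6225,.1957],np.ones(len(P))]; print(len(P),np.linalg.lstsq(A,P[:,2],rcond=None)[0])
from fit import S
C0=cloud(S); 
show()
E
```

```text
t 13.88 pos [0.6202 0.1958 0.1263] F [-8.42 -3.2  22.7 ] T [-0.759  2.061 -0.   ] w 26.9 zyaw 69.31 tilt [ 0.001  0.001 -1.   ] q [-0.52  0.57  0.2   1.63 -0.13  0.95  0.94]
(array([  0.62372254,   0.19545295, -17.96416268]), np.float64(15.185995528672471)) 0.11887437884175012
484 [-0.01278947 -0.00526006  0.11917505]
t 13.93 pos [0.6202 0.1959 0.1264] F [-9.14 -2.33 22.49] T [-0.685  2.056  0.067] w 27.0 zyaw 69.32 tilt [ 0.001  0.001 -1.   ] q [-0.52  0.57  0.2   1.63 -0.13  0.95  0.94]
```

View pics/scene14.png

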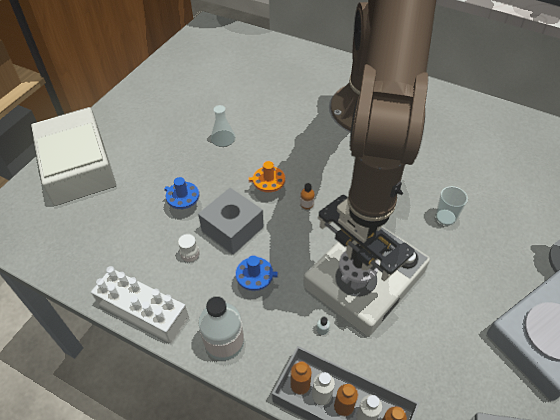

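The rotor stopped hard at TCP z .1264, which is exactly the home height. Force rises with no further travel, the disc is flat to about 0.7°, and the bystanders have not moved. One short hold, then I hand in.

Request:
move_arm(steps="0 0 0 0 255;0 0 0 0 255;0 0 0 0 255;0 0 0 0 255;0 0 0 0 255;0 0 0 0 255")

```text
clock: 14.43
position: [0.6202, 0.1958, 0.1263]
ee_rot: [-0.939, 1.357, 0.939]
force: [-8.6, -3.4, 22.2]
width: 0.298
```

```bash
python3 - <<'E'
from st import *
show(); print(arm.sign_off()); show()
E
```

```text
t 14.43 pos [0.6202 0.1958 0.1263] F [-8.55 -3.44 22.25] T [-0.744  2.031  0.004] w 27.4 zyaw 69.32 tilt [ 0.001  0.001 -1.   ] q [-0.52  0.57  0.2   1.63 -0.13  0.95  0.94]
the job is handed in; nothing more can be done
None
the job is handed in; nothing more can be done
```

I pressed the small, medium and large keys in that order, then moved the black-knobbed rotor from its block into the hub and handed in at 14.4 s, still gripping the knob and pressing it home. The hand-in gives no verdict.

- **Keys:** Each was pushed to its stop, with a final force of 10–15 N. Pictures showed each one back up before I went on.
- **Rotor fit:** A turn of about 2° was enough for the key to enter the keyway on the way down. I saw this in the picture, and there was no upward force as the key went in.
- **Fully home:** The tool stopped at z 0.126 m, exactly the height for the disc resting on the hub. Pushing 1 mm harder raised the force from 14.5 to 22.7 N with almost no movement. Depth data showed the disc flat to within about 1°.
- **Bystanders:** In the last scene picture, the bottles, glassware and jar look unmoved.

**Disagreements:**
- The scene camera places the rotor's axis about 2 mm further out in x than it places the hub, and about 3.5 mm further than the arm's own reading. The calibration is good only to about 2 mm, and the shaft went in regardless.
- A side force of about 9 N remained while pressing. The key presses showed a similar one, in proportion.

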